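# Pack the model buildings into the transport crate

## Robot

A 6-joint arm with a two-finger parallel gripper is mounted at the origin on the work surface. World frame = base frame: x ahead of the robot, y to its left, z up, the work surface at z = 0. Lengths are in m, angles in rad, forces in N, time in s.
With the tool pointing down it reaches from about 0.35 to 0.975 m from the base axis. Payload 4.9 kg.
Tool frame: the origin (TCP) lies at the very end of the fingers, on their centre line; the grasp point (between the pads) lies 19 mm behind it (ctrl.pinch_z is the distance from the TCP to the grasp point, in m); z points along the fingers, y is the direction in which the jaws open and shut (so a half turn about z gives the same grasp; the last joint's range is limited). The gripper opens to 85 mm and grips with 20 to 120 N. Pads are 22 mm wide; open, the fingers measure 114 mm over their backs; the gripper's body (76 mm by 85 mm) begins 54 mm behind the grasp point. The pads swing forward as they close: fully open they stand 13 mm farther back than shut.
Start: joints at [-1.441, 0.053, 1.613, -0, 1.476, -0.119], TCP at [0.154, -0.606, 0.231] pointing down, gripper open.
Joint ranges: [-3.01, 3.01], [-1.01, 2.22], [0.06, 2.58], [-1.02, 4.17], [0.09, 2.62], [-3.14, 3.14]. Speed limits (rad/s): [2.57, 2.57, 3.14, 3.14, 3.14, 3.14].

## Interface

Orientations are given as a rotation vector (axis times angle).
In Python, from station import ctrl gives the robot as it stands.
- The arm moves only by the tool carry_out, never from a script. Its argument "series" is a list of rows, each a list of 7 numbers: the shift along the world's x, y, z each as a share of 0.025 m, from -1 to 1, then the turn, a rotation vector about the world's x, y, z each as a share of 0.1 rad, from -1 to 1, then the opening, from 0 (shut) to 1 (fully open). A call has 1 to 12 rows; each row shifts and turns the commanded pose from where the row before left it; what a row does not reach is not made up. A row lasts 1/10 s, in which the tool goes at most 50 mm and 8.59 degrees, less where a joint would pass 70% of its speed; a pose out of reach is approached as far as the arm can. A call with a number of a shift or a turn outside -1 to 1 is refused whole. A call with a gripper value outside its range is refused whole. The fingers move at their own pace and stop on an object; "grip_force" is the grip in N (left out, the last holds). Time passes only in rows, so rows that do not move let the fingers close. It gives the time, the measured TCP pose, the force and the opening at its end, in the units of the state.
- ctrl.get_obs(): the state, without advancing time (a new reading comes with each control period).
- ctrl.get_image(name): name is "side" or "top" or "wrist"; returns a dict with "frame" (480x640x3 uint8, blue, green, red), "fx", "fy", "cx", "cy" (pixels), "R" (3x3) and "t" (3): a world point X has camera coordinates R X + t; the wrist camera has in their place "hand_eye" (4x4, takes a point from camera to tool coordinates, whose origin is the TCP and whose axes are the flange's). Camera axes: x right, y down, z forward; pixel columns grow to the right and rows downward; lengths in m; the calibration is good to about 2 mm. A picture is of the moment at which its call begins: read the wrist's pose just before it. There is no depth.
- ctrl.finish_job(): hands the job in, once; it reports no verdict.
Trained networks look in a picture, given as the dict that the camera call returned (one of the last four; its "shot" number tells which), for a name from the list of things; names that differ only in an ending like _2 or _b are one class to them, and where a whole thing is asked for, a point or a joint stands for the part that bears it (a point fixed in the world has none). Each returns a list of dicts, best first, with "p" (0 to 1); they miss things now and then, are a little off and sometimes report something else, mostly with a low value. They report only what shows in the picture. A call takes as long as a camera call. They do not tell look-alikes from the thing itself.
- ctrl.trace(picture, name): "mask" (480x640 bool, what is visible of it) and "rect" ([left, top, width, height] as shares, 0 to 1, of the picture: columns of its width, rows of its height, round what is visible of it).
- ctrl.mark_of(picture, name): "position" ([column, row] as shares, 0 to 1, of the picture: columns of its width, rows of its height: a listed point, or the origin of a listed thing).
The state is a dict: "t": time; "q": joint angles; "dq": joint speeds; "effort": joint torques, N m; "tool_pos": TCP position; "tool_rot": TCP orientation; "contact_force": force on the tool from outside, world axes, zero at the start; "wrist_torque": the same for the moment, N m; "opening": finger opening in m.
Only numpy, scipy, OpenCV 4.12 (cv2) and the standard library are available. Lean on these libraries where they do the work, as an engineer would, in place of code of your own. Each camera call takes 0.05 s, during which the arm holds its last target.

## Task

Pack the three resin model buildings standing about on the bench into the plywood transport crate: stand the twin tower and the minaret upright on the floor of the crate's open bay, and press the low podium building fully home into the recess of the grey packing block, its slab flush with the block's top. Do not let any building tip over on the way, and leave the paint jar, the sanding block and the tape roll where they are.

Things in the scene. Friction and masses are not known exactly. Their poses are not given: they have to be found in the camera images.
- crate: Open plywood crate, immovable. Outside 200 (x) x 300 (y) x 70 mm high; walls and floor 7 thick. Origin: centre of the underside. Its -y part is an open bay, 186 (x) x 176 (y) inside. Its +y end is filled by a grey packing block 186 (x) x 110 (y), top 47 above the bench, with a rectangular recess 63 (x) x 83 (y), 20 deep, 3 mm chamfer at the mouth.
- recess (a point): Centre of the floor of the recess in the packing block, 20 mm below the block's top and 27 above the bench; axes as the crate's.
- bay (a point): Centre of the floor of the crate's open bay, 7 mm above the bench; axes as the crate's.
- podium: Low podium building, pale resin, about 0.16 kg, 60 mm high: slab 78 (x) x 58 (y) x 20 high; on its middle a block 50 (x) x 34 (y) from 20 to 50 high, then 38 (x) x 34 (y) up to 60. Grip the upper block across its 34 width (y). The slab fits the recess with 2.5 to spare each side, its x along the crate's y, either way round. Origin: centre of the underside, z up.
- twin_tower: Twin tower, pale resin, about 0.16 kg, 110 mm high: base 52 (x) x 44 (y) x 14 high carrying two slim towers, each 20 (x) x 34 (y), side by side along x with a 6 gap; the -x one reaches 110 high, the +x one 100. Grip both across the 34 width (along y). Origin: centre of the underside, z up.
- minaret: Minaret, pale resin, round, about 0.09 kg, 110 mm high: foot 46 in diameter and 14 high, a cone, a straight shaft 20 in diameter from 36 to 100 high with a thin balcony 26 in diameter at 90 to 94, a small dome on top. Grip the shaft at about 68 high. Origin: centre of the underside, z up.
- paint_jar: Bystander: glass paint jar, 48 mm in diameter, 55 high, white cap. Origin: centre of the underside.
- sanding_block: Bystander: cork sanding block 90 (its x) x 55 (its y) x 32 high. Origin: centre of the underside.
- tape_roll: Bystander: cardboard-brown tape roll lying flat, 84 outside, 60 inside diameter, 24 high. Origin: centre of the underside.
Mind the look-alikes: they are no part of the job. What is shaped like the podium but blue or orange is not meant. What is shaped like the minaret but yellow is not meant.

How it is judged:
By the outcome, as a careful person would: the job done as asked, in the order asked, and still so for the second after the job is handed in, with the robot touching nothing.
It also fails if it takes over 72 s, if anything falls off the work surface, if the arm or the gripper's body presses on something with over 40 N, if the wrist force passes 120 N, or if a joint passes its speed limit or range.

## Working session

There is one attempt and no reset: what is moved stays moved. The work goes in short steps, Python scripts to look and compute and a tool call to move; the robot and the scene stay as the last step left them, time stands still between calls to the robot, and variables do not carry over. Pictures are saved under pics/ and viewed, and the job is handed in when it is done.

Besides the shell and the picture viewer there is one more tool, called after ">>>" as a command line: name --pt "numbers of a row" for each row, then --argument value for the rest. carry_out: Moves the arm, as the interface text tells. Shift numbers are shares of 0.025 m and turn numbers shares of 0.1 rad, none past 1 either way. Its arguments: {"type":"object","properties":{"series":{"type":"array"},"grip_force":{"type":"number"}},"required":["series"]}

```bash
ls; mkdir -p pics
cat > h.py <<'E'
import numpy as np,cv2
from station import ctrl
def save(p,n): cv2.imwrite('pics/'+n+'.png',p['frame'])
def ray(p,u,v):
    R=np.array(p['R']);t=np.array(p['t'])
    d=np.array([(u-p['cx'])/p['fx'],(v-p['cy'])/p['fy'],1.0])
    return -R.T@t, R.T@d
def at_z(p,u,v,z):
    o,d=ray(p,u,v); return o+d*(z-o[2])/d[2]
def proj(p,X):
    c=np.array(p['R'])@np.array(X)+np.array(p['t']); return p['fx']*c[0]/c[2]+p['cx'],p['fy']*c[1]/c[2]+p['cy']
E
python3 - <<'E'
from h import *
print(ctrl.get_obs()['t'])
for n in ['top','side']:
    p=ctrl.get_image(n); save(p,n+'0')
    print(n,-np.array(p['R']).T@p['t'],p['fx'])
    for k in ['crate','podium','twin_tower','minaret','recess','bay','paint_jar','sanding_block','tape_roll']:
        for r in ctrl.mark_of(p,k):
            u,v=r['position'][0]*640,r['position'][1]*480
            print(k,round(r['p'],2),round(u),round(v),at_z(p,u,v,{'recess':.027,'bay':.007}.get(k,0)).round(3))
print(ctrl.get_obs())
E
```

```text
pics
0.0
top [ 0.33469452 -0.05945863  1.10407853] 516.2492820121519
crate 0.56 174 241 [0.546 0.257 0.   ]
podium 0.7 441 237 [ 0.569 -0.325  0.   ]
podium 0.65 469 185 [ 0.688 -0.391  0.   ]
podium 0.61 498 277 [ 0.484 -0.446  0.   ]
minaret 0.95 363 163 [ 0.735 -0.155  0.   ]
minaret 0.25 369 272 [ 0.487 -0.169  0.   ]
recess 0.8 125 249 [0.52  0.35  0.027]
recess 0.25 440 238 [ 0.562 -0.317  0.027]
bay 0.57 198 235 [0.558 0.203 0.007]
paint_jar 0.78 403 150 [ 0.767 -0.245  0.   ]
sanding_block 0.73 475 355 [ 0.319 -0.391  0.   ]
tape_roll 0.88 288 147 [0.768 0.016 0.   ]
tape_roll 0.37 474 355 [ 0.319 -0.388  0.   ]
side [0.167158   0.63667604 0.57320137] 482.89740046863636
crate 0.64 239 363 [0.542 0.26  0.   ]
crate 0.48 383 199 [ 0.564 -0.328  0.   ]
podium 0.84 383 201 [ 0.562 -0.322  0.   ]
podium 0.81 348 177 [ 0.694 -0.391  0.   ]
podium 0.75 427 186 [ 0.497 -0.45   0.   ]
twin_tower 0.85 391 236 [ 0.483 -0.186  0.   ]
minaret 0.8 285 218 [ 0.724 -0.134  0.   ]
minaret 0.72 323 236 [ 0.611 -0.114  0.   ]
recess 0.62 211 398 [0.519 0.345 0.027]
bay 0.86 252 336 [0.555 0.209
[... 212 characters left out ...]
7 [0.561 0.205 0.   ]
{'t': 1.0, 'q': array([-1.44099297e+00,  5.26781001e-02,  1.61292652e+00, -4.65175358e-05,
        1.47601458e+00, -1.19013387e-01]), 'dq': array([-1.03994797e-03, -1.81371377e-03,  5.87338918e-05,  5.78118331e-04,
       -4.38167922e-04,  2.09716628e-03]), 'effort': array([-1.37996238e-03, -3.93697464e+01, -3.70471895e+01, -2.14570582e-04,
        5.04227410e-04, -8.54719815e-06]), 'tool_pos': array([ 0.15388584, -0.60572241,  0.2313013 ]), 'tool_rot': array([-3.11728513e+00, -3.89836603e-01,  7.29648368e-05]), 'contact_force': array([ 0.27243096,  0.26791871, -0.39566673]), 'wrist_torque': array([-0.00035202, -0.03659466,  0.0054843 ]), 'opening': 0.08582769621285069}
```

View pics/top0.png

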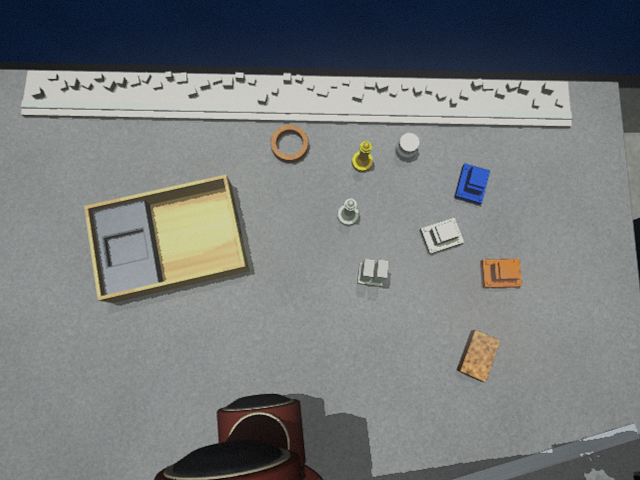

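View pics/side0.png

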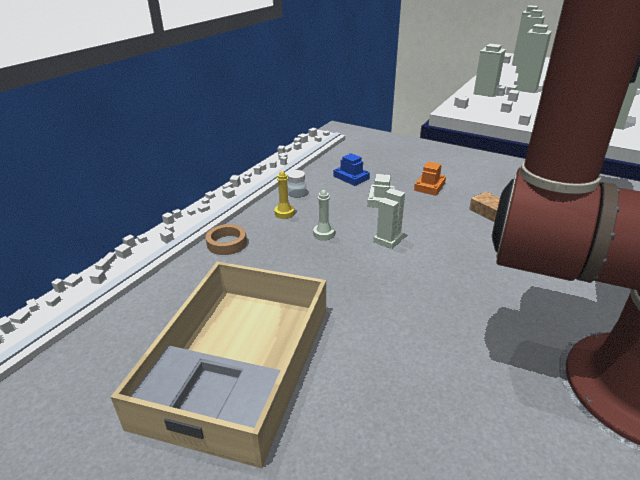

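```bash
cat >> h.py <<'E'
from scipy.optimize import minimize
from scipy.spatial.transform import Rotation as Rn
def box(x0,x1,y0,y1,z0,z1): return np.array([[x,y,z] for x in(x0,x1) for y in(y0,y1) for z in(z0,z1)])/1000
def cyl(r0,r1,z0,z1):
    a=np.linspace(0,2*np.pi,40,endpoint=False)
    return np.vstack([np.c_[r*np.cos(a),r*np.sin(a),0*a+z] for r,z in((r0,z0),(r1,z1))])/1000
M={'podium':[box(-39,39,-29,29,0,20),box(-25,25,-17,17,20,50),box(-19,19,-17,17,50,60)],
'twin_tower':[box(-26,26,-22,22,0,14),box(-23,-3,-17,17,14,110),box(3,23,-17,17,14,100)],
'minaret':[cyl(23,23,0,14),cyl(20,10,14,36),cyl(10,10,36,100),cyl(13,13,90,94),cyl(8,3,100,110)],
'crate':[box(-100,100,-150,150,0,70)]}
def sil(p,parts,x,y,yaw,z=0,S=4):
    im=np.zeros((480*S//2,640*S//2),np.uint8) if 0 else np.zeros((480,640),np.uint8)
    Rz=Rn.from_euler('z',yaw).as_matrix()
    for P in parts:
        X=P@Rz.T+[x,y,z]
        c=X@np.array(p['R']).T+p['t']
        uv=np.c_[p['fx']*c[:,0]/c[:,2]+p['cx'],p['fy']*c[:,1]/c[:,2]+p['cy']]
        h=cv2.convexHull((uv).astype(np.float32)).reshape(-1,2)
        t=np.zeros_like(im); cv2.fillPoly(t,[np.round(h*16).astype(np.int32)],255,cv2.LINE_AA,4)
        im=np.maximum(im,t)
    return im/255.
def fit(views,name,x0,z=0,yaws=None):
    # views: list of (pic, mask float)
    bl=[cv2.GaussianBlur(m.astype(np.float32),(0,0),1.0) for _,m in views]
    def cost(q):
        return sum(((cv2.GaussianBlur(sil(p,M[name],q[0]/100,q[1]/100,q[2]*.3,z).astype(np.float32),(0,0),1.)-b)**2).sum()/ (b.sum()+1) for (p,_),b in zip(views,bl))
    best=None
    for yw in (yaws if yaws is not None else np.arange(0,np.pi,np.pi/6)):
        q0=np.array([x0[0]*100,x0[1]*100,yw/.3])
        r=minimize(cost,q0,method='Nelder-Mead',options=dict(initial_simplex=np.vstack([q0,q0+[.6,0,0],q0+[0,.6,0],q0+[0,0,.6]]),xatol=.01,fatol=1e-5,maxiter=150))
        if best is None or r.fun<best.fun: best=r
    return best.x[0]/100,best.x[1]/100,best.x[2]*.3,best.fun
def wrist():
    o=ctrl.get_obs(); p=ctrl.get_image('wrist')
    T=np.eye(4);T[:3,:3]=Rn.from_rotvec(o['tool_rot']).as_matrix();T[:3,3]=o['tool_pos']
    C=np.linalg.inv(T@np.array(p['hand_eye']))
    p2=dict(p);p2['R']=C[:3,:3];p2['t']=C[:3,3]
    return o,p,p2
def tr(p,k,near):
    # best trace whose mask centre is nearest to pixel
    best=None
    for r in ctrl.trace(p,k):
        m=np.array(r['mask']); 
        if m.sum()<20: continue
        v,u=np.nonzero(m); d=np.hypot(u.mean()-near[0],v.mean()-near[1])
        if best is None or d<best[0]: best=(d,m,r['p'])
    return best
E
python3 - <<'E'
from h import *
pt=ctrl.get_image('top');ps=ctrl.get_image('side')
ov={'t':pt['frame'].copy(),'s':ps['frame'].copy()}
for k,gt,gs,x0 in [('crate',(165,238),(230,350),(.546,.258)),('twin_tower',(374,272),(391,220),(.48,-.18)),('minaret',(348,212),(323,215),(.61,-.114)),('podium',(441,237),(381,190),(.565,-.325))]:
    a=tr(pt,k,gt);b=tr(ps,k,gs)
    print(k,a and (round(a[0]),a[1].sum(),a[2]),b and (round(b[0]),b[1].sum(),b[2]))
    for nm,vs in (('top',[(pt,a)]),('side',[(ps,b)])):
        if vs[0][1] is None: continue
        r=fit([(p,m[1]) for p,m in vs],k,x0,yaws=[0] if k=='minaret' else None)
        print('  ',nm,np.round(r,4))
    for o_,pp,m in(('t',pt,a),('s',ps,b)):
        if m is not None:
            c,_=cv2.findContours(m[1].astype(np.uint8),0,1); cv2.drawContours(ov[o_],c,-1,(0,0,255),1)
o=np.hstack([cv2.resize(ov['t'][110:310,300:540],None,fx=1.6,fy=1.6,interpolation=0),cv2.resize(ov['s'][110:310,270:510],None,fx=1.6,fy=1.6,interpolation=0)])
cv2.imwrite('pics/ov1.png',o)
E
```

```text
crate (1, np.int64(15347), 0.56) (14, np.int64(28262), 0.75)
   top [5.4330e-01 2.6030e-01 3.3921e+00 2.2000e-03]
   side [0.5446 0.2602 0.2545 0.0015]
twin_tower (2, np.int64(677), 0.86) (2, np.int64(1305), 0.85)
   top [ 0.4814 -0.1704  1.4327  0.0401]
   side [ 0.4825 -0.1713  1.6205  0.0202]
minaret (0, np.int64(385), 0.9) (5, np.int64(590), 0.7)
   top [ 0.613  -0.1211  0.0243  0.0866]
   side [ 0.613  -0.1204  0.146   0.0719]
podium (61, np.int64(989), 0.72) (3, np.int64(526), 0.64)
   top [ 0.5849 -0.3221  2.2892  1.9556]
   side [ 0.574  -0.325   1.9848  0.3347]
```

View pics/ov1.png

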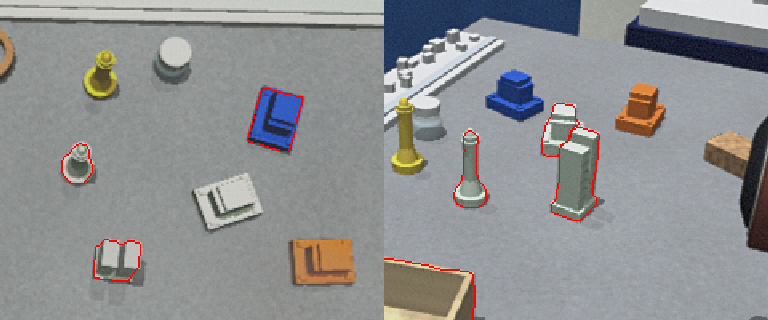

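Run:
```python
from h import *
o,p,p2=wrist(); save(p,'w0'); print(np.array(p['hand_eye']).round(3),p['fx'],p['cx'],p['cy'],ctrl.pinch_z)
print(o['t'],(-p2['R'].T@p2['t']).round(3))
```

```text
[[ 0.001 -0.959 -0.285  0.073]
 [ 1.     0.001 -0.    -0.   ]
 [ 0.001 -0.285  0.959 -0.142]
 [ 0.     0.     0.     1.   ]] 401.18612423567697 317.8113844713228 244.90208976068357 0.0187
1.5 [ 0.224 -0.588  0.374]
```

View pics/w0.png

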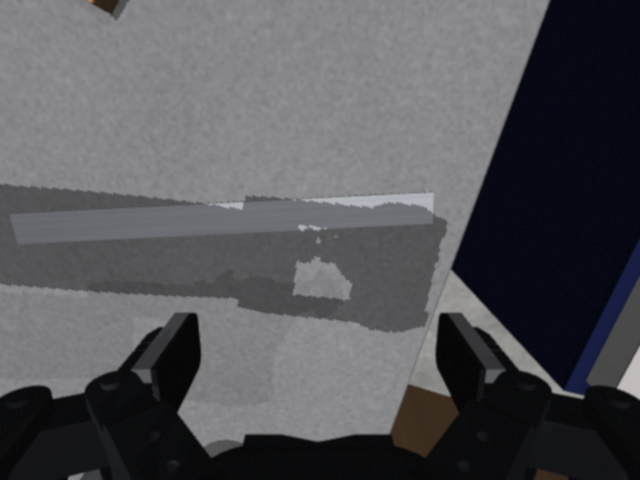

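>>> carry_out --pt "0.73 0.97 0 0 0 0.73 1" --pt "0.73 0.97 0 0 0 0.73 1" --pt "0.73 0.97 0 0 0 0.73 1" --pt "0.73 0.97 0 0 0 0.73 1" --pt "0.73 0.97 0 0 0 0.73 1" --pt "0.73 0.97 0 0 0 0.73 1" --pt "0.73 0.97 0 0 0 0.73 1" --pt "0.73 0.97 0 0 0 0.73 1" --pt "0.73 0.97 0 0 0 0.73 1" --pt "0.73 0.97 0 0 0 0.73 1" --pt "0.73 0.97 0 0 0 0.73 1" --pt "0.73 0.97 0 0 0 0.73 1" --grip_force 40

```text
t: 2.75
tool_pos: [0.3735, -0.3137, 0.2315]
tool_rot: [2.655, 1.679, 0.0]
contact_force: [0.5, -0.3, 1.2]
opening: 0.0853
```

>>> carry_out --pt "0.73 0.97 0 0 0 0.73 1" --pt "0.73 0.97 0 0 0 0.73 1" --pt "0.73 0.97 0 0 0 0.73 1" --pt "0.73 0.97 0 0 0 0.73 1" --pt "0.73 0.97 0 0 0 0.73 1" --pt "0.73 0.97 0 0 0 0.73 1" --pt "0 0 0 0 0 0 1" --pt "0 0 0 0 0 0 1"

```text
t: 3.55
tool_pos: [0.4825, -0.1689, 0.2313]
tool_rot: [2.229, 2.213, -0.001]
contact_force: [1.2, 0.0, -0.3]
opening: 0.0855
```

Run:
```python
from h import *
o,p,p2=wrist(); save(p,'w1'); print(o['t'],o['tool_pos'].round(4),o['tool_rot'].round(3),o['q'].round(3))
for k in('twin_tower','minaret','podium'):
    for r in ctrl.trace(p,k):
        m=r['mask'];v,u=np.nonzero(m);print(k,round(r['p'],2),u.mean().round(),v.mean().round(),m.sum())
        if k=='twin_tower':
            print(np.round(fit([(p2,m)],k,(.482,-.171),yaws=[1.4,1.57,1.7]),4))
            c,_=cv2.findContours(m.astype(np.uint8),0,1); cv2.drawContours(p['frame'],c,-1,(0,0,255),1)
save(p,'w1b')
```

```text
3.55 [ 0.4825 -0.1689  0.2313] [ 2.229e+00  2.213e+00 -1.000e-03] [-0.482 -0.224  1.873 -0.     1.493 -0.475]
twin_tower 0.95 318.0 226.0 4527
[ 0.4824 -0.1709  1.4785  0.0109]
minaret 0.9 601.0 189.0 2842
minaret 0.83 478.0 157.0 3535
podium 0.9 405.0 359.0 4836
podium 0.65 325.0 428.0 993
podium 0.59 613.0 293.0 2896
```

View pics/w1b.png

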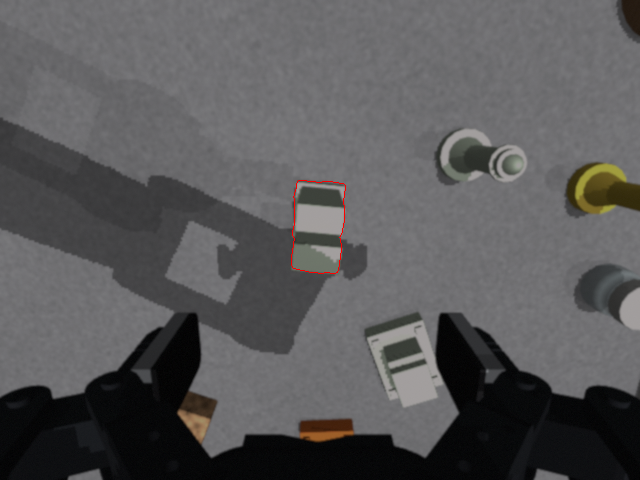

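>>> carry_out --pt "0 -0.08 -0.5 0 0 -0.85 1" --pt "0 0 -1 0 0 0 1" --pt "0 0 -1 0 0 0 1" --pt "0 0 -1 0 0 0 1" --pt "0 0 -1 0 0 0 1" --pt "0 0 -1 0 0 0 1" --pt "0 0 -0.7 0 0 0 1" --pt "0 0 -0.25 0 0 0 1" --pt "0 0 0 0 0 0 0" --pt "0 0 0 0 0 0 0" --pt "0 0 0 0 0 0 0" --pt "0 0 0 0 0 0 0"

```text
t: 4.95
tool_pos: [0.4832, -0.1718, 0.0716]
tool_rot: [2.321, 2.114, 0.001]
contact_force: [-0.5, 1.0, 1.2]
opening: 0.0337
```

>>> carry_out --pt "0 0 0 0 0 0 0" --pt "0 0 0 0 0 0 0" --pt "0 0 0 0 0 0 0"

```text
t: 5.25
tool_pos: [0.4832, -0.1718, 0.0716]
tool_rot: [2.321, 2.115, 0.001]
contact_force: [-1.9, -0.4, 6.6]
opening: 0.0334
```

>>> carry_out --pt "0 0 0.3 0 0 0 0" --pt "0 0 0.7 0 0 0 0" --pt "0 0 1 0 0 0 0" --pt "0 0 1 0 0 0 0" --pt "0 0 1 0 0 0 0" --pt "0.1 0.4 0.6 0 0 0.1 0" --pt "0.2 0.8 0.2 0 0 0.2 0" --pt "0.25 0.95 0 0 0 0.25 0" --pt "0.25 0.95 0 0 0 0.25 0" --pt "0.25 0.95 0 0 0 0.25 0" --pt "0.25 0.95 0 0 0 0.25 0" --pt "0.25 0.95 0 0 0 0.25 0"

```text
t: 6.45
tool_pos: [0.5208, -0.0206, 0.1893]
tool_rot: [-2.149, -2.29, 0.001]
contact_force: [-0.2, -1.2, -1.1]
opening: 0.0335
```

>>> carry_out --pt "0.25 0.95 0 0 0 0.25 0" --pt "0.25 0.95 0 0 0 0.25 0" --pt "0.25 0.95 0 0 0 0.25 0" --pt "0.25 0.95 0 0 0 0.25 0" --pt "0.25 0.95 0 0 0 0.25 0" --pt "0.25 0.95 0 0 0 0.25 0" --pt "0.25 0.95 0 0 0 0.25 0" --pt "0.15 0.55 0 0 0 0.15 0" --pt "0 0.25 0 0 0 0 0" --pt "0 0 0 0 0 0 0"

```text
t: 7.45
tool_pos: [0.5682, 0.1643, 0.1896]
tool_rot: [-1.923, -2.483, 0.001]
contact_force: [0.4, 0.2, -1.8]
opening: 0.0334
```

Run:
```python
from h import *
o,p,p2=wrist(); save(p,'w2'); print(o['t'],o['tool_pos'].round(4),o['tool_rot'].round(3),o['opening'])
s=ctrl.get_image('side'); save(s,'s2')
t=ctrl.get_image('top')
a=tr(p,'crate',(320,200))
for pic in (s,t):
  b=tr(pic,'twin_tower',(300,250))
  if b: print(b[0],b[2],b[1].sum())
```

```text
7.45 [0.5682 0.1643 0.1896] [-1.923e+00 -2.483e+00  1.000e-03] 0.03339800036606799
49.00714943261938 0.79 2150
97.58206823772912 0.91 469
```

View pics/s2.png

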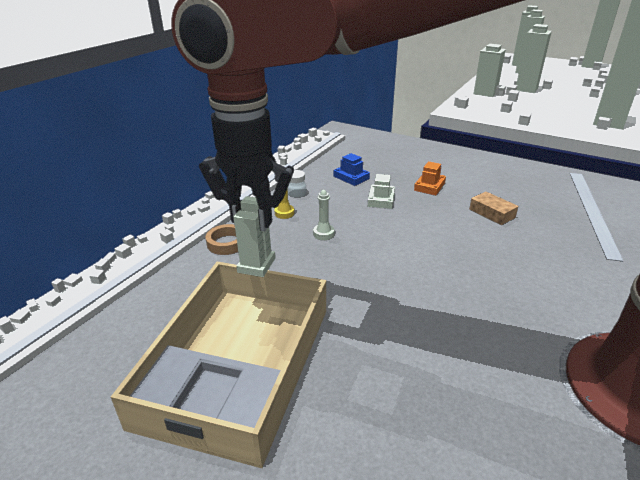

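View pics/w2.png

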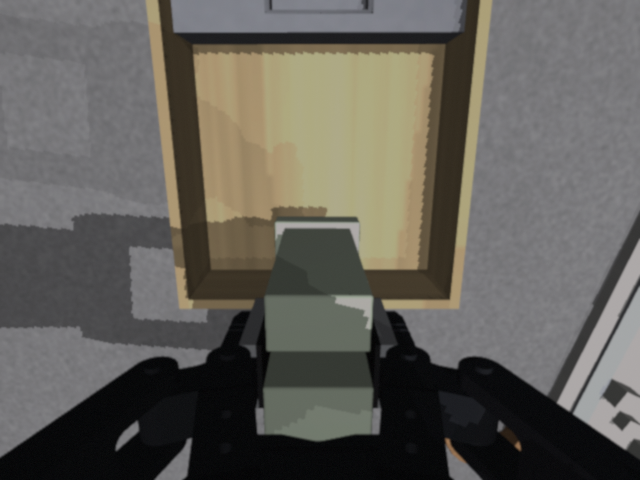

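>>> carry_out --pt "0 0 -0.6 0 0 0 0" --pt "0 0 -1 0 0 0 0" --pt "0 0 -1 0 0 0 0" --pt "0 0 -0.9 0 0 0 0" --pt "0 0 -0.5 0 0 0 0" --pt "0 0 -0.25 0 0 0 0" --pt "0 0 -0.1 0 0 0 0" --pt "0 0 -0.08 0 0 0 0" --pt "0 0 0 0 0 0 0"

```text
t: 8.65
tool_pos: [0.5693, 0.1639, 0.0803]
tool_rot: [1.924, 2.482, 0.002]
contact_force: [0.2, -0.4, -1.7]
opening: 0.0334
```

>>> carry_out --pt "0 0 -0.06 0 0 0 0" --pt "0 0 -0.04 0 0 0 0" --pt "0 0 0 0 0 0 0"

```text
t: 8.95
tool_pos: [0.5695, 0.1639, 0.0786]
tool_rot: [1.924, 2.482, 0.002]
contact_force: [-1.6, 0.5, 4.7]
opening: 0.0334
```

>>> carry_out --pt "0 0 0 0 0 0 0.5" --pt "0 0 0 0 0 0 0.7" --pt "0 0 0 0 0 0 0.9" --pt "0 0 0 0 0 0 1" --pt "0 0 0.4 0 0 0 1" --pt "0 0 1 0 0 0 1" --pt "0 0 1 0 0 0 1" --pt "0 0 1 0 0 0 1" --pt "0 0 1 0 0 0 1" --pt "0 0 1 0 0 0 1" --pt "0 0 0.4 0 0 0 1"

```text
t: 10.05
tool_pos: [0.5701, 0.164, 0.226]
tool_rot: [1.922, 2.48, 0.007]
contact_force: [0.2, -0.3, 1.1]
opening: 0.0852
```

Run:
```python
from h import *
o,p,p2=wrist(); save(p,'w3'); print(o['t'],o['tool_pos'].round(4),o['tool_rot'].round(3),o['opening'])
```

```text
10.05 [0.5701 0.164  0.226 ] [1.922 2.48  0.007] 0.08520452124318656
```

View pics/w3.png

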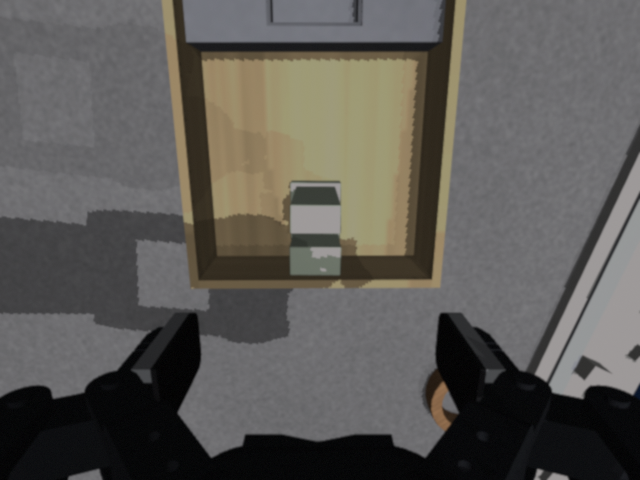

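>>> carry_out --pt "0.15 -0.95 0 0 0 0 1" --pt "0.15 -0.95 0 0 0 0 1" --pt "0.15 -0.95 0 0 0 0 1" --pt "0.15 -0.95 0 0 0 0 1" --pt "0.15 -0.95 0 0 0 0 1" --pt "0.15 -0.95 0 0 0 0 1" --pt "0.15 -0.95 0 0 0 0 1" --pt "0.15 -0.95 0 0 0 0 1" --pt "0.15 -0.95 0 0 0 0 1" --pt "0.15 -0.95 0 0 0 0 1" --pt "0.15 -0.95 0 0 0 0 1" --pt "0.1 -0.95 0 0 0 0 1"

```text
t: 11.3
tool_pos: [0.6119, -0.122, 0.2201]
tool_rot: [-1.923, -2.481, 0.001]
contact_force: [-0.0, 0.2, -0.4]
opening: 0.0854
```

>>> carry_out --pt "0 0 0 0 0 0 1" --pt "0 0 0 0 0 0 1"

```text
t: 11.5
tool_pos: [0.6118, -0.1212, 0.2205]
tool_rot: [-1.924, -2.48, 0.0]
contact_force: [0.4, 0.7, -0.1]
opening: 0.0855
```

Run:
```python
from h import *
o,p,p2=wrist(); save(p,'w4'); print(o['t'],o['tool_pos'].round(4),o['tool_rot'].round(3),o['opening'])
for r in ctrl.trace(p,'minaret'):
    m=r['mask'];v,u=np.nonzero(m);print(round(r['p'],2),u.mean().round(),v.mean().round(),m.sum(),p['frame'][m].mean(0).round())
    if p['frame'][m].mean(0)[0]>80:
            print(np.round(fit([(p2,m)],'minaret',(.613,-.12),yaws=[0]),4))
            c,_=cv2.findContours(m.astype(np.uint8),0,1); cv2.drawContours(p['frame'],c,-1,(0,0,255),1)
save(p,'w4b')
```

```text
11.5 [ 0.6118 -0.1212  0.2205] [-1.924 -2.48   0.   ] 0.08545886779516454
0.73 319.0 217.0 2638 [120. 124. 123.]
[ 0.6127 -0.1212  0.1805  0.0214]
0.73 448.0 284.0 2914 [ 37.  95. 105.]
```

View pics/w4b.png

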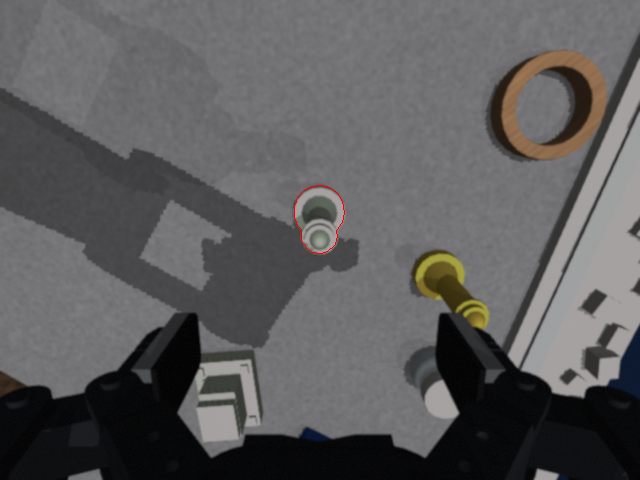

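>>> carry_out --pt "0.04 0 -0.6 0 0 0 1" --pt "0 0 -1 0 0 0 1" --pt "0 0 -1 0 0 0 1" --pt "0 0 -1 0 0 0 1" --pt "0 0 -1 0 0 0 1" --pt "0 0 -1 0 0 0 1" --pt "0 0 -0.9 0 0 0 1" --pt "0 0 -0.36 0 0 0 1" --pt "0 0 0 0 0 0 0.6" --pt "0 0 0 0 0 0 0" --pt "0 0 0 0 0 0 0" --pt "0 0 0 0 0 0 0" --grip_force 30

```text
t: 12.8
tool_pos: [0.6145, -0.1215, 0.0519]
tool_rot: [1.923, 2.481, 0.001]
contact_force: [-0.3, 0.1, -0.3]
opening: 0.0284
```

>>> carry_out --pt "0 0 0 0 0 0 0" --pt "0 0 0 0 0 0 0" --pt "0 0 0 0 0 0 0" --pt "0 0 0 0 0 0 0"

```text
t: 13.2
tool_pos: [0.6142, -0.1216, 0.0517]
tool_rot: [1.924, 2.481, 0.001]
contact_force: [-2.3, 0.4, 6.2]
opening: 0.0208
```

>>> carry_out --pt "0 0 0.3 0 0 0 0" --pt "0 0 0.7 0 0 0 0" --pt "0 0 1 0 0 0 0" --pt "0 0 1 0 0 0 0" --pt "0 0 1 0 0 0 0" --pt "-0.05 0.2 1 0 0 0 0" --pt "-0.1 0.6 0.9 0 0 0 0" --pt "-0.17 0.96 0.3 0 0 0 0" --pt "-0.18 0.96 0 0 0 0 0" --pt "-0.18 0.96 0 0 0 0 0" --pt "-0.18 0.96 0 0 0 0 0" --pt "-0.18 0.96 0 0 0 0 0"

```text
t: 14.4
tool_pos: [0.587, 0.0198, 0.2063]
tool_rot: [1.924, 2.482, 0.001]
contact_force: [0.4, 1.1, -1.4]
opening: 0.0207
```

>>> carry_out --pt "-0.18 0.96 0 0 0 0 0" --pt "-0.18 0.96 0 0 0 0 0" --pt "-0.18 0.96 0 0 0 0 0" --pt "-0.18 0.96 0 0 0 0 0" --pt "-0.18 0.96 0 0 0 0 0" --pt "-0.18 0.96 0 0 0 0 0" --pt "-0.18 0.96 0 0 0 0 0" --pt "-0.18 0.96 0 0 0 0 0" --pt "-0.16 0.7 0 0 0 0 0" --pt "-0.1 0.4 0 0 0 0 0" --pt "0 0 0 0 0 0 0"

```text
t: 15.5
tool_pos: [0.5446, 0.2392, 0.2059]
tool_rot: [1.922, 2.484, 0.001]
contact_force: [0.9, -0.5, -1.2]
opening: 0.0206
```

Run:
```python
from h import *
o,p,p2=wrist(); save(p,'w5'); print(o['t'],o['tool_pos'].round(4),o['tool_rot'].round(3),o['opening'])
s=ctrl.get_image('side'); save(s,'s5')
```

```text
15.5 [0.5446 0.2392 0.2059] [1.922e+00 2.484e+00 1.000e-03] 0.020566638638673612
```

View pics/w5.png

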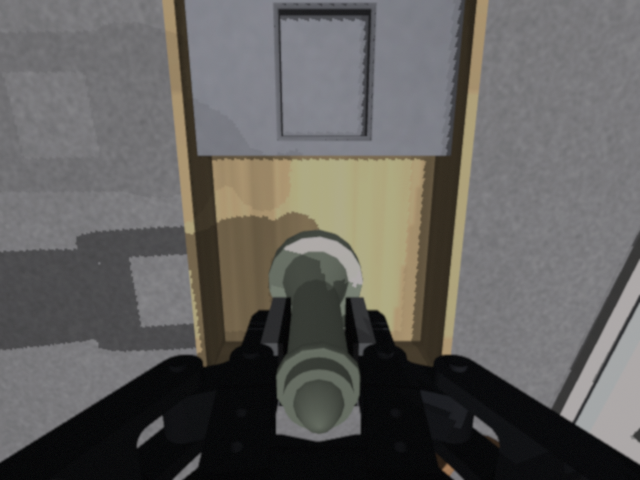

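View pics/s5.png

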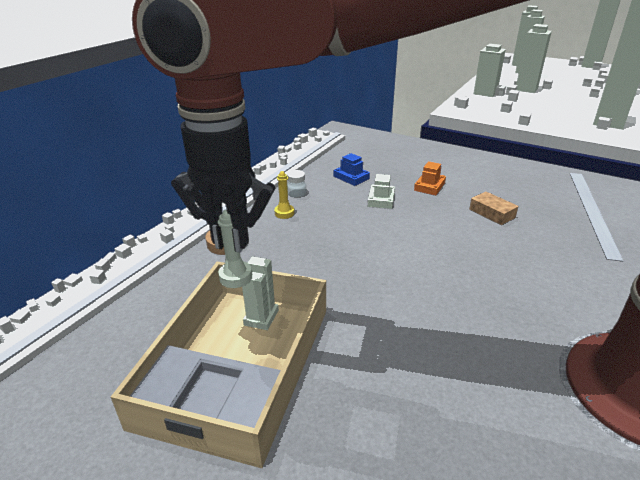

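>>> carry_out --pt "0 0 -0.6 0 0 0 0" --pt "0 0 -1 0 0 0 0" --pt "0 0 -1 0 0 0 0" --pt "0 0 -1 0 0 0 0" --pt "0 0 -1 0 0 0 0" --pt "0 0 -0.6 0 0 0 0" --pt "0 0 -0.3 0 0 0 0" --pt "0 0 -0.2 0 0 0 0" --pt "0 0 -0.06 0 0 0 0" --pt "0 0 0 0 0 0 0"

```text
t: 16.6
tool_pos: [0.5456, 0.2385, 0.0623]
tool_rot: [1.924, 2.482, 0.002]
contact_force: [0.5, 0.3, -1.5]
opening: 0.0214
```

>>> carry_out --pt "0 0 -0.06 0 0 0 0" --pt "0 0 -0.04 0 0 0 0" --pt "0 0 0 0 0 0 0"

```text
t: 16.9
tool_pos: [0.545, 0.2384, 0.0591]
tool_rot: [1.924, 2.483, 0.001]
contact_force: [1.2, -0.8, -1.0]
opening: 0.0208
```

>>> carry_out --pt "0 0 -0.04 0 0 0 0" --pt "0 0 0 0 0 0 0"

```text
t: 17.1
tool_pos: [0.5453, 0.2385, 0.0589]
tool_rot: [1.924, 2.483, 0.001]
contact_force: [-2.0, 0.2, 4.4]
opening: 0.0206
```

>>> carry_out --pt "0 0 0 0 0 0 0.3" --pt "0 0 0 0 0 0 0.5" --pt "0 0 0 0 0 0 0.7" --pt "0 0 0 0 0 0 0.8" --pt "0 0 0.3 0 0 0 0.8" --pt "0 0 0.7 0 0 0 0.8" --pt "0 0 1 0 0 0 0.8" --pt "0 0 1 0 0 0 0.8" --pt "0 0 1 0 0 0 0.9" --pt "0 0 1 0 0 0 1" --pt "0 0 1 0 0 0 1" --pt "0 0 0.6 0 0 0 1"

```text
t: 18.3
tool_pos: [0.5458, 0.2385, 0.226]
tool_rot: [1.923, 2.481, 0.005]
contact_force: [0.9, -0.3, -0.9]
opening: 0.0856
```

>>> carry_out --pt "-0.18 0.86 0 0 0 0 1" --pt "-0.18 0.86 0 0 0 0 1" --pt "-0.18 0.86 0 0 0 0 1" --pt "-0.18 0.86 0 0 0 0 1" --pt "-0.18 0.86 0 0 0 0 1" --pt "0 0 0 0 0 0 1" --pt "0 0 0 0 0 0 1"

```text
t: 19.0
tool_pos: [0.5222, 0.3457, 0.2225]
tool_rot: [1.924, 2.484, -0.001]
contact_force: [-0.4, 0.3, -0.5]
opening: 0.0853
```

Run:
```python
from h import *
o,p,p2=wrist(); save(p,'w6'); print(o['t'],o['tool_pos'].round(4),o['tool_rot'].round(3),o['opening'])
r=ctrl.mark_of(p,'recess')
for a in r: print(a['p'],np.array(a['position'])*[640,480],at_z(p2,a['position'][0]*640,a['position'][1]*480,.027).round(4))
np.savez('w6.npz',R=p2['R'],t=p2['t'],fx=p['fx'],fy=p['fy'],cx=p['cx'],cy=p['cy'],frame=p['frame'])
s=ctrl.get_image('side'); save(s,'s6')
```

```text
19.0 [0.5222 0.3457 0.2225] [ 1.924e+00  2.484e+00 -1.000e-03] 0.08528078710113474
0.67 [313.792 216.912] [0.5196 0.3423 0.027 ]
```

View pics/w6.png

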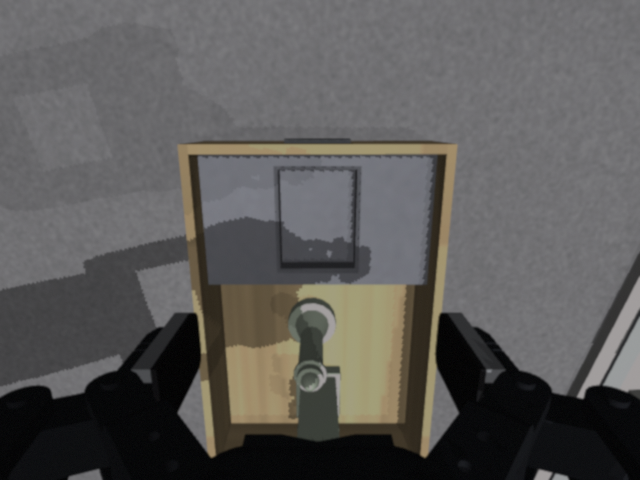

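View pics/s6.png

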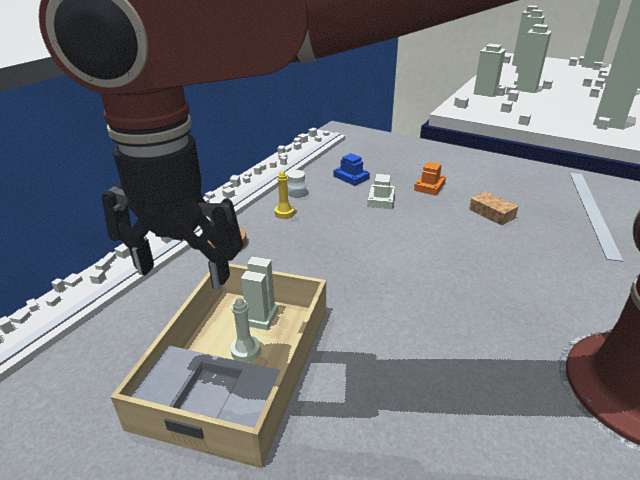

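```bash
cat > ovr.py <<'E'
from h import *
import sys
d=dict(np.load('w6.npz')); 
def rect(hx,hy,z): return np.array([[-hx,-hy,z],[hx,-hy,z],[hx,hy,z],[-hx,hy,z]])/1000
def draw(f,S,off,x,y,yaw):
    Rz=Rn.from_euler('z',yaw).as_matrix()
    for (hx,hy,z),col in (((34.5,44.5,47),(0,0,255)),((31.5,41.5,44),(0,255,255)),((31.5,41.5,27),(0,255,0))):
        q=np.array([proj(d,X@Rz.T+[x,y,0]) for X in rect(hx,hy,z)])
        cv2.polylines(f,[np.round(((q+.5-off)*S)*16).astype(np.int32)],True,col,1,cv2.LINE_AA,4)
if __name__=='__main__':
    x,y,yaw=map(float,sys.argv[1:4]); off=np.array([260,155]);S=6
    f=cv2.resize(d['frame'][155:285,260:380],None,fx=S,fy=S,interpolation=cv2.INTER_NEAREST)[:600]
    f=cv2.convertScaleAbs(f,alpha=1.5); draw(f,S,off,x,y,yaw); cv2.imwrite('pics/'+sys.argv[4]+'.png',f)
E
python3 ovr.py .522 .3454 .252 r1
```

```text
(no output)
```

View pics/r1.png

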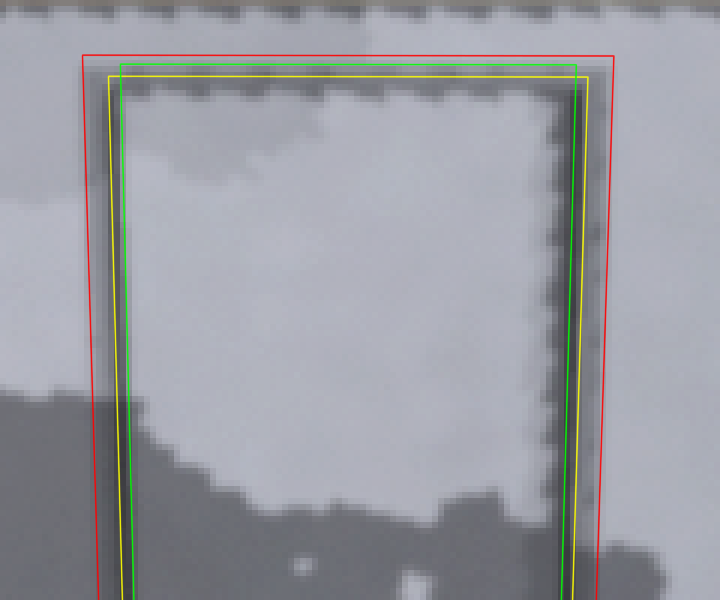

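```bash
python3 ovr.py .5222 .3437 .252 r2
python3 - <<'E'
import cv2
f=cv2.imread('pics/r2.png')
E
sed -i 's/155:285/165:285/;s/off=np.array(\[260,155\]);S=6/off=np.array([260,165]);S=5/;s/\[:600\]//' ovr.py; python3 ovr.py .5222 .3437 .252 r3
```

```text
(no output)
```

View pics/r3.png

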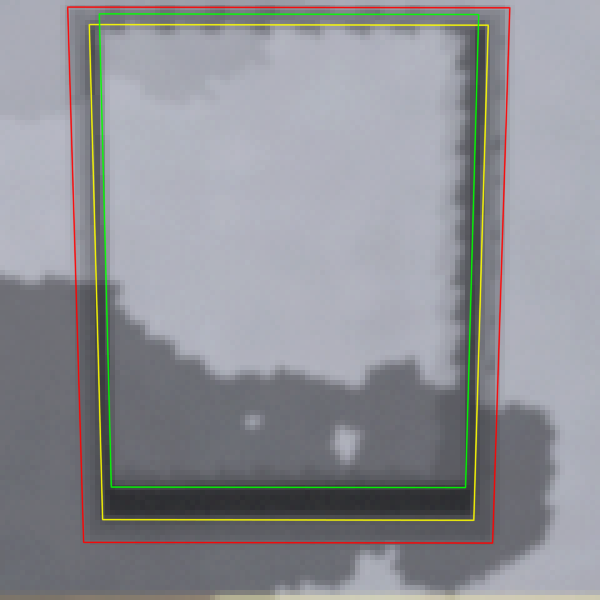

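>>> carry_out --pt "0.07 -1 0 0 0 0 1" --pt "0.07 -1 0 0 0 0 1" --pt "0.07 -1 0 0 0 0 1" --pt "0.07 -1 0 0 0 0 1" --pt "0.07 -1 0 0 0 0 1" --pt "0.07 -1 0 0 0 0 1" --pt "0.07 -1 0 0 0 0 1" --pt "0.07 -1 0 0 0 0 1" --pt "0.07 -1 0 0 0 0 1" --pt "0.07 -1 0 0 0 0 1" --pt "0.07 -1 0 0 0 0 1" --pt "0.07 -1 0 0 0 0 1"

```text
t: 20.35
tool_pos: [0.5432, 0.0439, 0.2229]
tool_rot: [1.926, 2.482, -0.0]
contact_force: [0.4, -0.7, -0.6]
opening: 0.0854
```

>>> carry_out --pt "0.07 -1 0 0 0 0 1" --pt "0.07 -1 0 0 0 0 1" --pt "0.07 -1 0 0 0 0 1" --pt "0.07 -1 0 0 0 0 1" --pt "0.07 -1 0 0 0 0 1" --pt "0.07 -1 0 0 0 0 1" --pt "0.07 -1 0 0 0 0 1" --pt "0.07 -1 0 0 0 0 1" --pt "0.07 -1 0 0 0 0 1" --pt "0.07 -1 0 0 0 0 1" --pt "0.07 -1 0 0 0 0 1" --pt "0.07 -1 0 0 0 0 1"

```text
t: 21.55
tool_pos: [0.5638, -0.2561, 0.2229]
tool_rot: [1.926, 2.482, -0.0]
contact_force: [1.0, 0.7, -0.0]
opening: 0.0855
```

>>> carry_out --pt "0.07 -1 0 0 0 0 1" --pt "0.07 -1 0 0 0 0 1" --pt "0.07 -0.8 0 0 0 0 1" --pt "0 0 0 0 0 0 1" --pt "0 0 0 0 0 0 1"

```text
t: 22.05
tool_pos: [0.5693, -0.3245, 0.2226]
tool_rot: [-1.925, -2.481, -0.001]
contact_force: [-0.1, 0.9, -0.8]
opening: 0.0851
```

Run:
```python
from h import *
o,p,p2=wrist(); save(p,'w7'); print(o['t'],o['tool_pos'].round(4),o['tool_rot'].round(3),o['opening'])
np.savez('w7.npz',R=p2['R'],t=p2['t'],fx=p['fx'],fy=p['fy'],cx=p['cx'],cy=p['cy'],frame=p['frame'])
for r in ctrl.trace(p,'podium'):
    m=r['mask'];v,u=np.nonzero(m);print(round(r['p'],2),u.mean().round(),v.mean().round(),m.sum(),p['frame'][m].mean(0).round())
    if p['frame'][m].mean(0).min()>80:
            np.savez('m7.npz',m=m)
            print(np.round(fit([(p2,m)],'podium',(.567,-.325),yaws=[1.8]),4))
            c,_=cv2.findContours(m.astype(np.uint8),0,1); cv2.drawContours(p['frame'],c,-1,(0,0,255),1)
save(p,'w7b')
```

```text
22.05 [ 0.5693 -0.3245  0.2226] [-1.925e+00 -2.481e+00 -1.000e-03] 0.08513979554131196
0.97 318.0 209.0 5800 [146. 149. 151.]
[ 0.5694 -0.3238  1.9141  0.0192]
0.94 414.0 307.0 4758 [113.  54.  29.]
0.88 212.0 307.0 4334 [23. 51. 98.]
```

View pics/w7b.png

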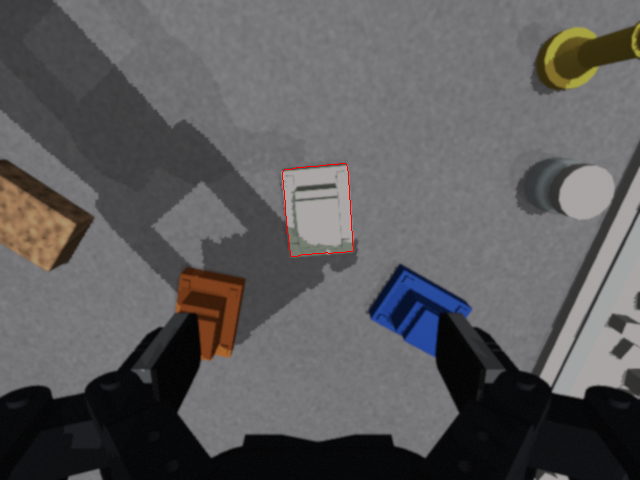

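>>> carry_out --pt "0 0.03 -0.5 0 0 0.91 1" --pt "0 0 -1 0 0 0 1" --pt "0 0 -1 0 0 0 1" --pt "0 0 -1 0 0 0 1" --pt "0 0 -1 0 0 0 1" --pt "0 0 -1 0 0 0 1" --pt "0 0 -1 0 0 0 1" --pt "0 0 -0.8 0 0 0 1" --pt "0 0 -0.35 0 0 0 1" --pt "0 0 -0.16 0 0 0 1" --pt "0 0 0 0 0 0 1" --pt "0 0 0 0 0 0 1" --grip_force 60

```text
t: 23.35
tool_pos: [0.5706, -0.3239, 0.0291]
tool_rot: [1.808, 2.566, -0.0]
contact_force: [0.4, 1.1, 1.3]
opening: 0.0854
```

>>> carry_out --pt "0 0 0 0 0 0 0" --pt "0 0 0 0 0 0 0" --pt "0 0 0 0 0 0 0" --pt "0 0 0 0 0 0 0" --pt "0 0 0 0 0 0 0" --pt "0 0 0 0 0 0 0"

```text
t: 23.95
tool_pos: [0.57, -0.3238, 0.0281]
tool_rot: [1.809, 2.567, -0.0]
contact_force: [-0.3, -0.2, 2.5]
opening: 0.0333
```

>>> carry_out --pt "0 0 0.3 0 0 0 0" --pt "0 0 0.7 0 0 0 0" --pt "0 0 1 0 0 0 0" --pt "0 0 1 0 0 0 0" --pt "0 0.1 1 0 0 0 0" --pt "-0.05 0.4 1 0 0 0 0" --pt "-0.07 0.7 0.9 0 0 -0.11 0" --pt "-0.07 0.95 0.5 0 0 -0.1 0" --pt "-0.07 0.95 0 0 0 -0.1 0" --pt "-0.07 0.95 0 0 0 -0.1 0" --pt "-0.07 0.95 0 0 0 -0.1 0" --pt "-0.07 0.95 0 0 0 -0.1 0"

```text
t: 25.15
tool_pos: [0.5576, -0.1737, 0.1887]
tool_rot: [1.887, 2.511, 0.0]
contact_force: [0.3, 0.3, -1.2]
opening: 0.0331
```

>>> carry_out --pt "-0.07 0.95 0 0 0 -0.1 0" --pt "-0.07 0.95 0 0 0 -0.1 0" --pt "-0.07 0.95 0 0 0 -0.1 0" --pt "-0.07 0.95 0 0 0 -0.1 0" --pt "-0.07 0.95 0 0 0 0 0" --pt "-0.07 0.95 0 0 0 0 0" --pt "-0.07 0.95 0 0 0 0 0" --pt "-0.07 0.95 0 0 0 0 0" --pt "-0.07 0.95 0 0 0 0 0" --pt "-0.07 0.95 0 0 0 0 0" --pt "-0.07 0.95 0 0 0 0 0" --pt "-0.07 0.95 0 0 0 0 0"

```text
t: 26.35
tool_pos: [0.5366, 0.1113, 0.1886]
tool_rot: [1.937, 2.473, 0.001]
contact_force: [0.4, 0.1, -1.3]
opening: 0.0332
```

>>> carry_out --pt "-0.07 0.95 0 0 0 0 0" --pt "-0.07 0.95 0 0 0 0 0" --pt "-0.07 0.95 0 0 0 0 0" --pt "-0.07 0.95 0 0 0 0 0" --pt "-0.07 0.95 0 0 0 0 0" --pt "-0.07 0.95 0 0 0 0 0" --pt "-0.06 0.9 0 0 0 0 0" --pt "-0.05 0.6 0 0 0 0 0" --pt "0 0 0 0 0 0 0" --pt "0 0 0 0 0 0 0"

```text
t: 27.35
tool_pos: [0.5236, 0.29, 0.1878]
tool_rot: [1.936, 2.473, -0.001]
contact_force: [-0.2, 0.3, -1.7]
opening: 0.0334
```

>>> carry_out --pt "-0.02 0.8 0 0 0 0.1 0" --pt "-0.02 0.9 0 0 0 0 0" --pt "-0.01 0.45 0 0 0 0 0" --pt "0 0 0 0 0 0 0" --pt "0 0 0 0 0 0 0" --pt "0 0 0 0 0 0 0"

```text
t: 27.95
tool_pos: [0.5225, 0.343, 0.1875]
tool_rot: [1.926, 2.482, -0.001]
contact_force: [-0.1, 0.3, -1.9]
opening: 0.0332
```

Run:
```python
from h import *
o,p,p2=wrist(); save(p,'w8'); print(o['t'],o['tool_pos'].round(4),o['tool_rot'].round(4),o['opening'])
dz=o['tool_pos'][2]-.0281
m=tr(p,'podium',(320,330))
print(m and (m[0],m[1].sum(),m[2]))
m2=None
# overlay predicted held podium at tool pos, and the recess
f=p['frame'].copy()
def ol(P,col):
    q=np.array([proj(p2,X) for X in P]); cv2.polylines(f,[np.round(q*16).astype(np.int32)],True,col,1,cv2.LINE_AA,4)
def rc(x,y,yaw,hx,hy,z):
    return (np.array([[-hx,-hy,0],[hx,-hy,0],[hx,hy,0],[-hx,hy,0]])/1000)@Rn.from_euler('z',yaw).as_matrix().T+[x,y,z]
psi=2*np.arctan2(o['tool_rot'][1],o['tool_rot'][0])
x,y=o['tool_pos'][:2]
for hx,hy,z in((39,29,0),(39,29,.02),(25,17,.05),(19,17,.06)): ol(rc(x,y,psi,hx,hy,z+dz),(0,0,255))
ol(rc(.5222,.3437,.252,34.5,44.5,.047),(0,255,0))
cv2.imwrite('pics/w8b.png',f); print(psi,dz)
```

```text
27.95 [0.5225 0.343  0.1875] [ 1.9256e+00  2.4820e+00 -9.0000e-04] 0.033188462533643166
(np.float64(26.27257648030723), np.int64(25444), 0.67)
1.8219280848292418 0.15938257452508625
```

View pics/w8b.png

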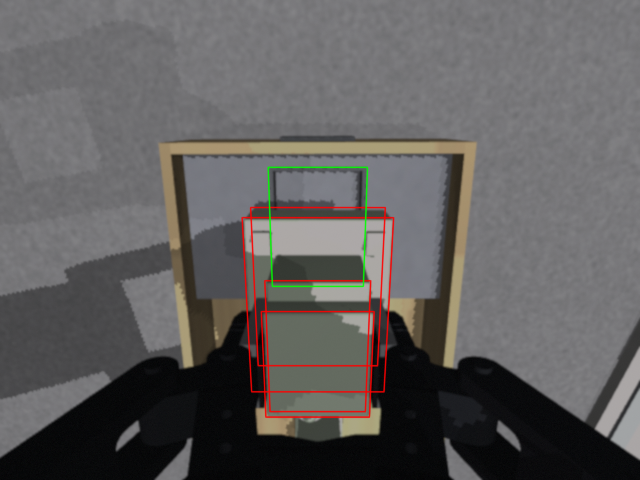

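>>> carry_out --pt "0 0.03 -0.6 0 0 0 0" --pt "0 0 -1 0 0 0 0" --pt "0 0 -1 0 0 0 0" --pt "0 0 -0.9 0 0 0 0" --pt "0 0 -0.5 0 0 0 0" --pt "0 0 -0.3 0 0 0 0" --pt "0 0 0 0 0 0 0" --pt "0 0 0 0 0 0 0"

```text
t: 28.85
tool_pos: [0.5231, 0.345, 0.081]
tool_rot: [1.924, 2.482, 0.002]
contact_force: [0.4, 0.3, -0.8]
opening: 0.0334
```

Run:
```python
from h import *
o,p,p2=wrist(); save(p,'w9'); print(o['t'],o['tool_pos'].round(4),o['tool_rot'].round(4),o['opening'])
s=ctrl.get_image('side'); f=s['frame'].copy()
cv2.imwrite('pics/s9.png',cv2.resize(f[220:460,110:350],None,fx=2.5,fy=2.5))
```

```text
28.85 [0.5231 0.345  0.081 ] [1.9243e+00 2.4824e+00 2.3000e-03] 0.033362636431148264
```

View pics/w9.png

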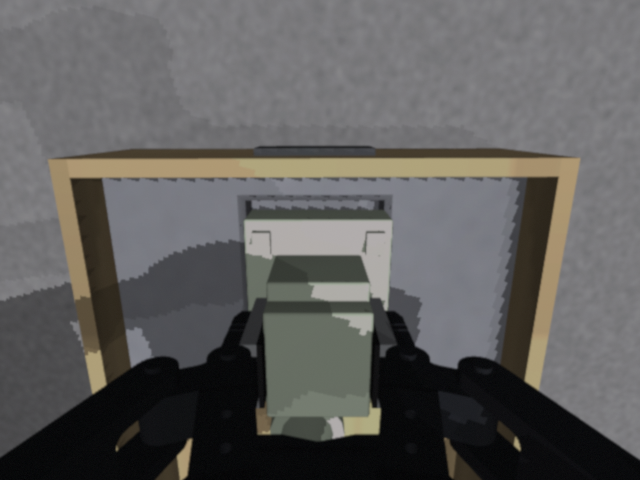

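View pics/s9.png

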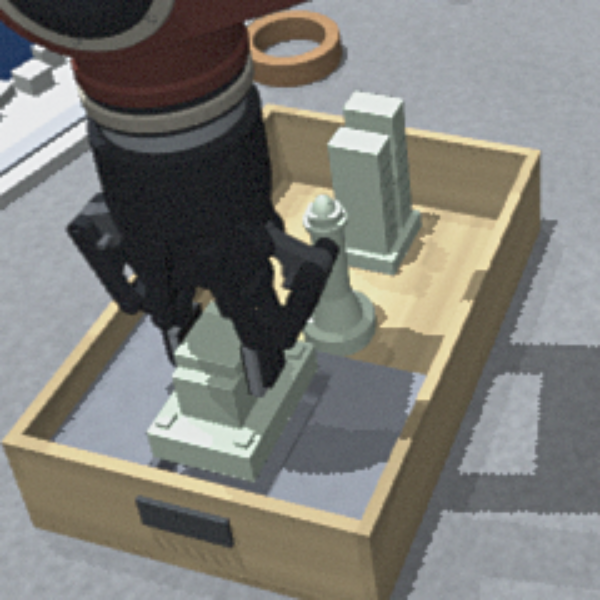

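>>> carry_out --pt "-0.04 -0.05 0 0 0 0 0" --pt "0 0 -0.15 0 0 0 0" --pt "0 0 -0.15 0 0 0 0" --pt "0 0 -0.15 0 0 0 0" --pt "0 0 0 0 0 0 0"

```text
t: 29.45
tool_pos: [0.5207, 0.3432, 0.0677]
tool_rot: [-1.924, -2.482, 0.003]
contact_force: [-0.7, -1.1, -2.7]
opening: 0.033
```

>>> carry_out --pt "0.02 0 -0.15 0 0 0 0" --pt "0 0 -0.15 0 0 0 0" --pt "0 0 -0.1 0 0 0 0" --pt "0 0 -0.06 0 0 0 0" --pt "0 0 0 0 0 0 0"

```text
t: 29.95
tool_pos: [0.5217, 0.3434, 0.0569]
tool_rot: [-1.924, -2.483, 0.001]
contact_force: [0.7, -0.1, -1.4]
opening: 0.0336
```

>>> carry_out --pt "0 0 -0.05 0 0 0 0" --pt "0 0 -0.05 0 0 0 0" --pt "0 0 0 0 0 0 0"

```text
t: 30.25
tool_pos: [0.5222, 0.3437, 0.0552]
tool_rot: [1.924, 2.483, 0.001]
contact_force: [1.2, -0.6, -0.9]
opening: 0.033
```

>>> carry_out --pt "0 0 -0.05 0 0 0 0" --pt "0 0 0 0 0 0 0"

```text
t: 30.45
tool_pos: [0.5222, 0.3437, 0.0551]
tool_rot: [1.925, 2.483, 0.0]
contact_force: [-3.2, -2.3, 5.3]
opening: 0.0335
```

>>> carry_out --pt "0 0 -0.05 0 0 0 0" --pt "0 0 -0.05 0 0 0 0" --pt "0 0 0 0 0 0 0"

```text
t: 30.75
tool_pos: [0.5222, 0.3437, 0.0551]
tool_rot: [-1.924, -2.483, 0.001]
contact_force: [-10.2, -5.4, 17.9]
opening: 0.0333
```

>>> carry_out --pt "0 0 0.1 0 0 0 0" --pt "0 0 0 0 0 0 0.6" --pt "0 0 0 0 0 0 0.8" --pt "0 0 0 0 0 0 0.9" --pt "0 0 0 0 0 0 0.9" --pt "0 0 0.4 0 0 0 0.9" --pt "0 0 1 0 0 0 0.9" --pt "0 0 1 0 0 0 0.9" --pt "0 0 1 0 0 0 0.9" --pt "0 0 1 0 0 0 1" --pt "0 0 1 0 0 0 1" --pt "0 0 1 0 0 0 1"

```text
t: 31.95
tool_pos: [0.5219, 0.3435, 0.2155]
tool_rot: [1.924, 2.483, 0.001]
contact_force: [0.3, -0.4, 1.0]
opening: 0.0854
```

>>> carry_out --pt "0 0 0.6 0 0 0 1" --pt "0 0 0 0 0 0 1" --pt "0 0 0 0 0 0 1"

```text
t: 32.25
tool_pos: [0.5217, 0.3434, 0.228]
tool_rot: [-1.925, -2.483, 0.001]
contact_force: [0.5, -0.9, -0.4]
opening: 0.0857
```

Run:
```python
from h import *
o,p,p2=wrist(); print(o['t'],o['tool_pos'].round(4),o['opening'])
f=p['frame'].copy()
for hx,hy,z,col in((39,29,.047,(0,0,255)),(19,17,.087,(0,255,0))):
    P=(np.array([[-hx,-hy,0],[hx,-hy,0],[hx,hy,0],[-hx,hy,0]])/1000)@Rn.from_euler('z',1.823).as_matrix().T+[.5222,.3437,z]
    q=np.array([proj(p2,X) for X in P]); cv2.polylines(f,[np.round(q*16).astype(np.int32)],True,col,1,cv2.LINE_AA,4)
cv2.imwrite('pics/w10.png',np.hstack([cv2.resize(a[130:380,180:460],None,fx=1.4,fy=1.6) for a in (p['frame'],f)]))
s=ctrl.get_image('side')
cv2.imwrite('pics/s10.png',cv2.resize(s['frame'][220:460,110:350],None,fx=2.5,fy=2.5))
t=ctrl.get_image('top');save(t,'t10')
m=tr(p,'podium',(320,220)); 
if m is not None:
  for z in (.027,.029,.031): print(z,m[1].sum(),m[2],np.round(fit([(p2,m[1])],'podium',(.522,.344),z=z,yaws=[1.82]),4))
```

```text
32.25 [0.5217 0.3434 0.228 ] 0.08572336518887032
0.027 6628 0.85 [0.5226 0.3436 1.8301 0.0123]
0.029 6628 0.85 [0.5224 0.3444 1.824  0.0162]
0.031 6628 0.85 [0.5225 0.3441 1.8184 0.0267]
```

View pics/w10.png

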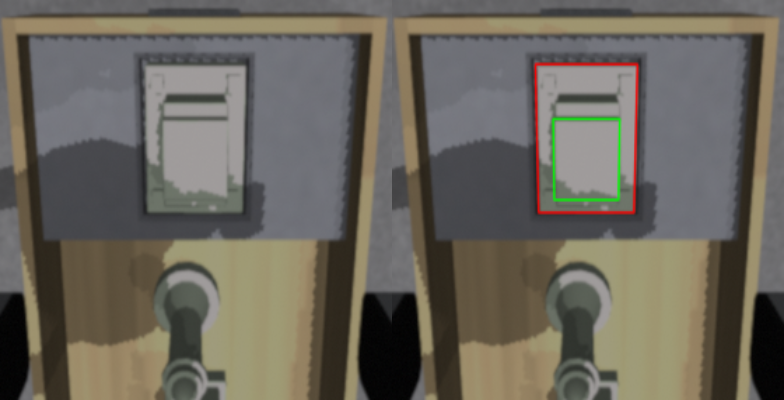

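View pics/s10.png

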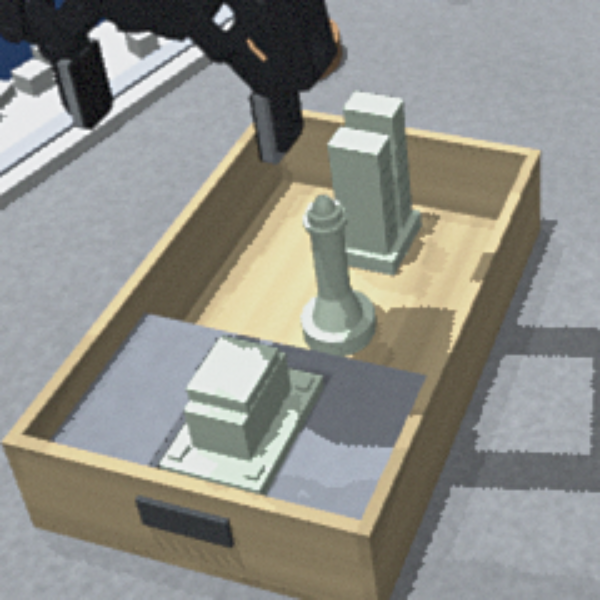

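View pics/t10.png

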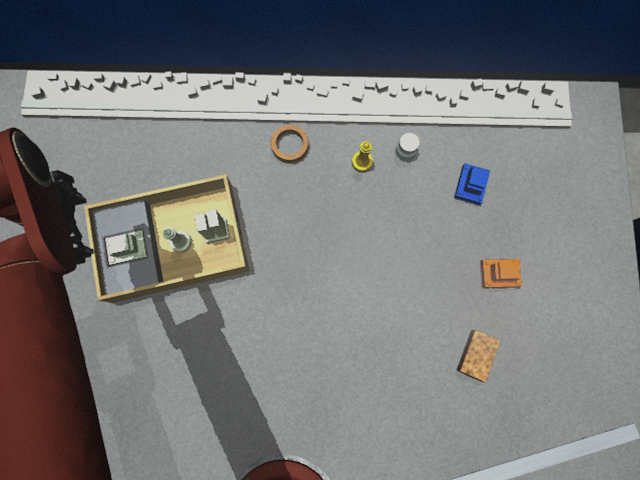

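The podium slab sits flush and level in the recess (wrist picture, slab outline on the z = 47 mm prediction). The tower and minaret stand upright in the bay, and the bystanders and look-alikes are where they were. I'm handing in the job.

```bash
python3 -c "
from station import ctrl
print(ctrl.finish_job())"
```

```text
the job is handed in; nothing more can be done
None
```

I packed the twin tower, then the pale minaret, into the open bay, and last pressed the pale podium home in the recess. The job was handed in at about 32.5 s of the 72 s allowed.

- **Podium:** It stopped firmly at 55.1 mm TCP height, exactly the value expected when fully seated, and I pressed it with about 18 N. The fit to the last wrist picture was best with the slab flush (underside 27 mm above the bench), centred to within about 0.5 mm of the recess.
- **Tower and minaret:** Both stand upright on the bay floor in the last side and top pictures, clear of each other and of the walls. The gripper is open and raised clear.
- **Others:** In the last top picture the paint jar, sanding block, tape roll and the coloured look-alikes are where they were.
- **Disagreements:**
  - The first top-view trace of the podium returned the blue look-alike, so I measured the pale one with the wrist camera instead.
  - The wrist picture put the recess 1.6 mm from where the crate fit did, and the network's mark a further 3 mm off. I used the wrist value.

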